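# Swap the keyed polishing head on an inclined spindle

### The job

Change the head of the little blue polishing machine: draw the worn dark-grey head out of its sloping spindle and set it upright, fully down, in the empty wooden stand, then take the orange head from its stand, turn it so that its flat matches the flat of the D-shaped spindle hole and push it fully home, wheel flush on the sloping face. Leave the green head in its stand and do not knock or shift the violet bottle, the white dropper bottle or the mug.

Things in the scene. Friction and masses are not known exactly. Their poses are not given: they have to be found in the camera images.
- machine: fixed polishing machine, about 235 x 128 mm and 135 mm high, blue motor at the back (+x), grey sloping spindle block at the front; origin on the bench straight below the mouth of the spindle hole; x points from the block to the motor, z up. High above the bench's near edge (0.8 m up) hangs a lamp shade: keep the arm clear of it
- socket: D-shaped spindle hole in the 96x96 mm sloping face. Origin: centre of its mouth, in the face, 108 mm up. z: out along its axis, 30 deg from vertical, leaning to the machine's front. x: in the face, up the slope, toward the hole's flat (brass, white line). 38 mm wide, flat 12 mm from axis, 50 mm deep. A head fits only with its x and z along these; home when its wheel lies on the face
- worn_head_mid (a point): Dark-grey worn polishing head, 113 mm long, 0.25 kg: D steel shank below (45 mm), felt wheel (72 mm wide, 18 mm thick), square hub on top (36x36 mm, 50 mm tall) to grip. Point on its axis half-way up, 31.5 mm below the hub's centre. z: shank to hub; x: square to the shank's flat, toward it; hub sides square to x and y. Red bar on hub top, white line on wheel: side of the flat. Starts home in the spindle hole.
- new_head_mid (a point): Orange polishing head, 113 mm long, 0.25 kg: D steel shank below (45 mm), felt wheel (72 mm wide, 18 mm thick), square hub on top (36x36 mm, 50 mm tall) to grip. Point on its axis half-way up, 31.5 mm below the hub's centre. z: shank to hub; x: square to the shank's flat, toward it; hub sides square to x and y. Red bar on hub top, white line on wheel: side of the flat. Starts upright in stand_new, turned anyhow.
- spare_head_mid (a point): Green polishing head, 113 mm long, 0.25 kg: D steel shank below (45 mm), felt wheel (72 mm wide, 18 mm thick), square hub on top (36x36 mm, 50 mm tall) to grip. Point on its axis half-way up, 31.5 mm below the hub's centre. z: shank to hub; x: square to the shank's flat, toward it; hub sides square to x and y. Red bar on hub top, white line on wheel: side of the flat. Stays upright in stand_spare.
- stand_new: fixed wooden stand, 84 x 84 mm block, 52 mm high, on a 90 x 90 mm foot; round upright hole (40 mm wide, 48 mm deep) in its top takes a head's shank at any turn, the wheel resting on the top; origin under its centre on the bench, z up. At the start it holds the orange head.
- stand_spare: fixed wooden stand, 84 x 84 mm block, 52 mm high, on a 90 x 90 mm foot; round upright hole (40 mm wide, 48 mm deep) in its top takes a head's shank at any turn, the wheel resting on the top; origin under its centre on the bench, z up. It holds the green head.
- stand_empty: fixed wooden stand, 84 x 84 mm block, 52 mm high, on a 90 x 90 mm foot; round upright hole (40 mm wide, 48 mm deep) in its top takes a head's shank at any turn, the wheel resting on the top; origin under its centre on the bench, z up. It is empty at the start; the worn head goes here.
- bottle_mid (a point): violet glass bottle, upright, 60 mm in diameter, 139 mm tall, loose; this point is on its axis 70 mm up
- dropper_mid (a point): white dropper bottle with a blue collar, upright, 52 mm in diameter, 135 mm tall, loose; this point is on its axis 67 mm up
- mug_mid (a point): white mug, 78 x 110 mm with its handle, 97 mm tall, loose; this point is in its middle 48 mm up
- worn_head_seat (a point): point on the axis of the worn dark-grey head at the centre of its wheel's underside, 45 mm above the shank's end and 11.5 mm below worn_head_mid; same axes
- new_head_seat (a point): point on the axis of the orange head at the centre of its wheel's underside, 45 mm above the shank's end and 11.5 mm below new_head_mid; same axes
- worn_head: the worn dark-grey head; origin at the centre of the shank's lower end, 56.5 mm below worn_head_mid; same axes. Shank: 34 mm in diameter, flat 10 mm from the axis, lowest 9 mm tapered; about 2 mm of play all round in the spindle hole, 3 mm in a stand
- new_head: the orange head; origin at the centre of the shank's lower end, 56.5 mm below new_head_mid; same axes. Shank: 34 mm in diameter, flat 10 mm from the axis, lowest 9 mm tapered; about 2 mm of play all round in the spindle hole, 3 mm in a stand

How it is judged:
By the outcome, as a careful person would: the job done as asked, in the order asked, and still so for the second after the job is handed in, with the robot touching nothing.
It also fails if it takes over 58 s, if anything falls off the work surface, if the arm or the gripper's body presses on something with over 40 N, if the wrist force passes 120 N, or if a joint passes its speed limit or range.

### The arm

A 7-joint arm with a two-finger parallel gripper is mounted at the origin on a cart in front of the work surface, level with it; the furniture and walls round the work are solid. World frame = base frame: x ahead of the robot, y to its left, z up, the work surface at z = 0. Lengths are in m, angles in rad, forces in N, time in s.
With the tool pointing down it reaches from about 0.425 to 0.925 m from the base axis. Payload 6.8 kg.
Tool frame: the origin (TCP) lies midway between the tips of the shut fingers; the grasp point (between the pads) lies 19 mm behind it; z points along the fingers, y is the line along which they close (so a half turn about z gives the same grasp; the last joint's range is limited). The gripper opens to 88 mm and grips with 3 to 60 N. Pads are 20 mm wide; open, the fingers measure 115 mm over their backs; the gripper's body (75 mm by 178 mm) begins 61 mm behind the grasp point.
Start: joints at [1.214, 0.477, 0.022, 1.555, -0.011, 1.109, -0.083], TCP at [0.166, -0.654, 0.223] pointing down, gripper open.
Joint ranges: [-2.96, 2.96], [-0.34, 2.1], [-1.41, 1.46], [0.24, 2.44], [-1.37, 4.51], [0.17, 1.92], [-2.96, 2.96]. Speed limits (rad/s): [2.39, 2.39, 3.14, 3.14, 3.14, 3.14, 3.14].

### API

Orientations are given as a unit quaternion [w, x, y, z].
In Python, from cell import robot gives the robot as it stands.
- The arm moves only by the shell command python3 -m pendant 'ROWS' [OPENING] [FORCE]. ROWS is JSON, a list of rows, each a list of 4 numbers: the shift along the tool's x, y, z in mm, then the turn about the tool's z in units of 6 degrees (1.0 is 6 degrees). In form: [[dx, dy, dz, turn], ...]. A call has 1 to 10 rows; each row is the pose to reach, as a shift and turn from the pose commanded when the call began, along the tool's axes at that moment; what a row does not reach only later rows make up. A row lasts 1/12 s, in which the tool goes at most 41.7 mm and 7.16 degrees, less where a joint would pass 70% of its speed; a pose out of reach is approached as far as the arm can. A call with a gripper value outside its range is refused whole. OPENING is the finger opening in mm, from 0 to 87.8, set as the call begins (- or left out, the last holds). The fingers move at their own pace and stop on an object; FORCE is the grip in N (left out, the last holds). Time passes only in rows, so rows that repeat a pose let the fingers close. It gives the time, the measured TCP pose, the force, the opening and the grip force at its end, in the units of the state.
- robot.get_state(): the state, without advancing time (a new reading comes with each control period).
- robot.capture(name): name is "scene" or "side" or "wrist"; returns (picture, depth): 480x640x3 uint8, red, green, blue; 480x640 float32, m along the optical axis (not along the pixel's ray), 0 where there is no reading.
- robot.calibration(name): a dict with "fx", "fy", "cx", "cy" (pixels), "world_from_camera" (4x4, takes a point from camera to world coordinates); the wrist camera has in their place "T_tool_cam" (4x4, takes a point from camera to tool coordinates, whose origin is the TCP and whose axes are the flange's). Camera axes: x right, y up, looking along -z (the intrinsics and any distortion apply to the point x, -y, -z); pixel columns grow to the right and rows downward; lengths in m; the calibration is good to about 2 mm. A picture is of the moment at which its call begins: read the wrist's pose just before it. calibration takes no time and is no camera call.
- robot.finish_job(): hands the job in; it is judged then, once.
The state is a dict: "time": time; "q": joint angles; "qvel": joint speeds; "joint_efforts": joint torques, N m; "tool_pos": TCP position; "tcp_rot": TCP orientation; "ft_force": force on the tool from outside, world axes, zero at the start; "torque": the same for the moment, N m; "opening": finger opening in m; "grip_force": force on a finger pad.
Only numpy, scipy, OpenCV 4.12 (cv2) and the standard library are available. Lean on these libraries where they do the work, as an engineer would, in place of code of your own. Each camera call takes 0.05 s, during which the arm holds its last target. There are 200 camera calls.

## Working session

There is one attempt and no reset: what is moved stays moved. The work goes in short steps, Python scripts to look and compute and a shell command to move; the robot and the scene stay as the last step left them, time stands still between calls to the robot, and variables do not carry over. Pictures are saved under pics/ and viewed, at most 10 in all, crops included, and the job is handed in when it is done.

```bash
ls; mkdir -p pics; python3 - <<'E'
from cell import robot
import cv2,numpy as np
s=robot.get_state();print(s)
for n in("scene","side"):
    p,d=robot.capture(n);cv2.imwrite(f"pics/{n}0.png",p[:,:,::-1]);np.savez(f"{n}0.npz",p=p,d=d)
    c=robot.calibration(n);print(n,c)
print(robot.calibration("wrist"))
E
```

```text
pics
{'time': 0.0, 'q': array([ 1.21388953,  0.47782849,  0.0223305 ,  1.55643413, -0.01149181,
        1.10928507, -0.08313403]), 'qvel': array([-1.34416144e-03,  4.44312602e-04, -2.03337693e-03, -2.53253225e-05,
       -6.14936831e-04, -4.85771763e-04,  5.68888532e-04]), 'joint_efforts': array([-1.15988119e-04, -5.82859254e+01,  1.53446820e+00, -2.72616577e+01,
       -5.43495209e-02,  1.68416044e-02,  1.72083419e-04]), 'tool_pos': array([ 0.16605898, -0.65363971,  0.22166983]), 'tcp_rot': array([-8.95085857e-04,  9.92271482e-01,  1.24082519e-01, -1.82306338e-04]), 'ft_force': array([0.11739549, 0.27080895, 0.62309962]), 'torque': array([0.04975389, 0.03447666, 0.02286946]), 'grip_force': 0.0, 'opening': 0.08772250522596649}
scene {'fx': 515.0461914539738, 'fy': 515.0461914539738, 'cx': 324.2067837821261, 'cy': 249.18169805774096, 'world_from_camera': array([[-7.50595082e-01,  3.06758178e-01, -5.85240501e-01,
        -1.03528708e-01],
       [-6.60762055e-01, -3.49437964e-01,  6.64294073e-01,
         7.32730348e-01],
       [-7.27609267e-04,  8.85320580e-01,  4.64980581e-01,
     
[... 238 characters left out ...]
ay([[-0.8688248 ,  0.23799721, -0.43416679, -0.05476633],
       [-0.4946322 , -0.4561225 ,  0.73979136,  1.06862131],
       [-0.02196496,  0.85750195,  0.51401162,  0.88060694],
       [ 0.        ,  0.        ,  0.        ,  1.        ]])}
{'fx': 366.3464767822883, 'fy': 366.3464767822883, 'cx': 326.6104901171302, 'cy': 241.50669813607587, 'T_tool_cam': array([[ 1.02659840e-03,  9.59557122e-01,  2.81512124e-01,
         7.80009659e-02],
       [ 9.99999403e-01, -8.79681587e-04, -6.48260010e-04,
         7.23711480e-04],
       [-3.74401477e-04,  2.81512621e-01, -9.59557452e-01,
        -1.61930582e-01],
       [ 0.00000000e+00,  0.00000000e+00,  0.00000000e+00,
         1.00000000e+00]])}
```

View pics/scene0.png

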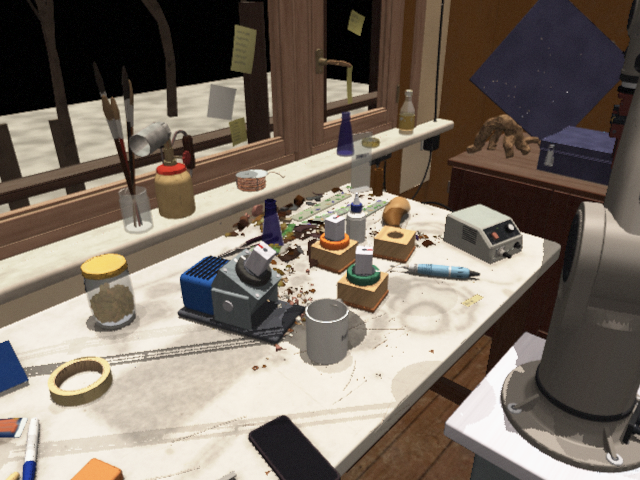

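View pics/side0.png

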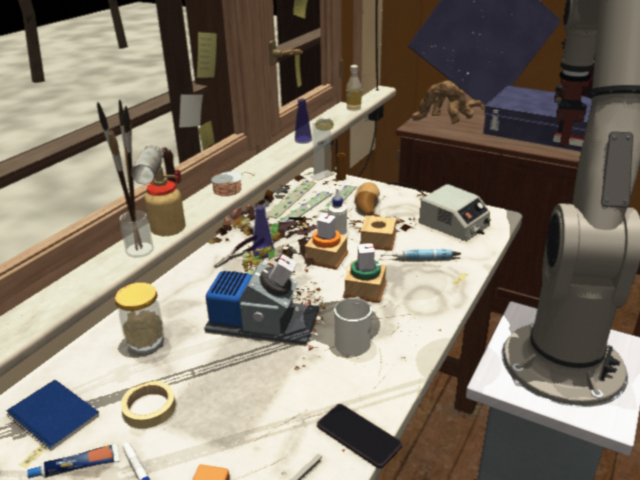

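Scene view: machine (240,290) with the worn hub at (258,258). Orange head is at (334,240), green at (364,268), and the empty stand at (395,243). Mug is at (327,330), violet bottle (270,222), dropper (356,218). The side view shows the same layout.

```bash
cat > h.py <<'E'
import numpy as np,cv2
from cell import robot
from scipy.spatial.transform import Rotation as R
def cloud(d,c,T):
    v,u=np.mgrid[:480,:640]
    P=np.stack([(u-c['cx'])/c['fx']*d,-(v-c['cy'])/c['fy']*d,-d],-1)
    return P@T[:3,:3].T+T[:3,3]
def Rt(s):
    w,x,y,z=s['tcp_rot'];return R.from_quat([x,y,z,w]).as_matrix()
def snap(n,f):
    s=robot.get_state();p,d=robot.capture(n);c=robot.calibration(n)
    if n=='wrist':
        T=np.eye(4);T[:3,:3]=Rt(s);T[:3,3]=s['tool_pos'];T=T@c['T_tool_cam']
    else:T=c['world_from_camera']
    W=cloud(d,c,T);W[d==0]=np.nan
    np.savez(f+'.npz',p=p,d=d,W=W,T=T);cv2.imwrite(f'pics/{f}.png',p[:,:,::-1]);return p,d,W,T
E
python3 - <<'E'
from h import *
np.set_printoptions(precision=3,suppress=True)
for n in("scene","side"):
    z=np.load(n+"0.npz");p,d=z['p'],z['d'];c=robot.calibration(n);W=cloud(d,c,c['world_from_camera']);W[d==0]=np.nan
    np.savez(n+'0w.npz',p=p,W=W)
    hsv=cv2.cvtColor(p,cv2.COLOR_RGB2HSV)
    H,S,V=[hsv[...,i].astype(int) for i in range(3)]
    z=W[...,2];roi=(W[...,0]>-.4)&(W[...,0]<.6)&(W[...,1]>-.95)&(W[...,1]<-.3)
    masks={'orange':(H>3)&(H<14)&(S>200)&(V>150)&(z>.05)&(z<.08),'green':(H>60)&(H<95)&(S>120)&(z>.045)&(z<.08),
    'blue':(H>100)&(H<118)&(S>170)&(z>.04)&(z<.16),'violet':(H>115)&(H<135)&(S>100)&(z>.01)&(z<.16),'anytop':(z>.1)&(z<.135),'wood':(H>10)&(H<22)&(S>90)&(abs(z-.052)<.006),'red':((H<6)|(H>174))&(S>150)&(z>.1)}
    for k,m in masks.items():
        m=(m&roi).astype(np.uint8)
        N,L,st,ce=cv2.connectedComponentsWithStats(m)
        for i in range(1,N):
            if st[i,4]>(8 if k=='red' else 40):
                q=W[L==i];print(n,k,st[i],'mean',q.mean(0),'min',q.min(0),'max',q.max(0))
E
```

```text
side red [575  82   5   8  16] mean [ 0.152 -0.615  0.382] min [ 0.146 -0.62   0.373] max [ 0.158 -0.611  0.39 ]
side red [571  91   6   4   9] mean [ 0.157 -0.615  0.363] min [ 0.151 -0.624  0.358] max [ 0.162 -0.607  0.368]
side red [562 124   9  17  64] mean [ 0.154 -0.599  0.262] min [ 0.146 -0.607  0.237] max [ 0.162 -0.592  0.286]
```

```bash
python3 - <<'E'
from h import *
np.set_printoptions(precision=3,suppress=True)
for n in("scene","side"):
    z=np.load(n+"0w.npz");p,W=z['p'],z['W']
    hsv=cv2.cvtColor(p,cv2.COLOR_RGB2HSV)
    H,S,V=[hsv[...,i].astype(int) for i in range(3)]
    z=W[...,2];roi=(W[...,0]>.2)&(W[...,0]<1.1)&(W[...,1]>-.6)&(W[...,1]<.6)
    masks={'orange':(H>3)&(H<14)&(S>200)&(V>120)&(z>.05)&(z<.08),'green':(H>60)&(H<95)&(S>120)&(z>.045)&(z<.08),
    'blue':(H>100)&(H<118)&(S>170)&(z>.04)&(z<.16),'violet':(H>115)&(H<135)&(S>80)&(z>.01)&(z<.16),'anytop':(z>.1)&(z<.125),'any13':(z>.125)&(z<.25),'wood':(H>10)&(H<22)&(S>90)&(abs(z-.052)<.006),'table':abs(z)<.006,'mug':(z>.08)&(z<.1)}
    for k,m in masks.items():
        m=(m&roi).astype(np.uint8)
        N,L,st,ce=cv2.connectedComponentsWithStats(m)
        for i in range(1,N):
            if st[i,4]>(3000 if k=='table' else 60):
                q=W[L==i];print(n,k,st[i],'med',np.median(q,0),'min',q.min(0),'max',q.max(0))
E
```

```text
scene blue [180 266  36  41 646] med [0.668 0.245 0.078] min [0.634 0.207 0.04 ] max [0.717 0.258 0.098]
scene violet [338 138  14  17 208] med [ 0.935 -0.548  0.134] min [ 0.918 -0.573  0.11 ] max [ 0.965 -0.532  0.16 ]
scene violet [262 199  21  46 613] med [ 0.764 -0.053  0.079] min [ 0.748 -0.078  0.022] max [ 0.794 -0.037  0.139]
scene violet [351 203  11   9  65] med [ 0.649 -0.244  0.099] min [ 0.638 -0.263  0.085] max [ 0.666 -0.236  0.106]
scene anytop [   0  143  372  148 8859] med [0.96  0.222 0.103] min [ 0.854 -0.599  0.1  ] max [1.028 0.518 0.125]
scene anytop [351 196  11  12  78] med [ 0.65  -0.25   0.106] min [ 0.639 -0.265  0.1  ] max [ 0.666 -0.236  0.124]
scene anytop [265 206  13  12 119] med [ 0.767 -0.055  0.112] min [ 0.759 -0.075  0.1  ] max [ 0.785 -0.047  0.125]
scene anytop [325 215  20  15 230] med [ 0.608 -0.111  0.115] min [ 0.595 -0.138  0.1  ] max [ 0.634 -0.101  0.12 ]
scene anytop [356 246  17  17 263] med [ 0.46  -0.031  0.117] min [ 0.439 -0.062  0.1  ] max [ 0.488 -0.014  0.121]
scene anytop [ 82 264  48  25 515] med [0.765 0.376 0.11 ] min [0.75
[... 4931 characters left out ...]
 [ 0.637 -0.262  0.08 ] max [ 0.674 -0.232  0.099]
side mug [253 221  16  10 113] med [ 0.77  -0.049  0.089] min [ 0.758 -0.074  0.08 ] max [ 0.797 -0.037  0.1  ]
side mug [317 224  18  12 122] med [ 0.61  -0.104  0.09 ] min [ 0.598 -0.136  0.08 ] max [ 0.636 -0.095  0.1  ]
side mug [357 255  17  13 122] med [ 0.46  -0.023  0.09 ] min [ 0.444 -0.035  0.08 ] max [ 0.487 -0.011  0.1  ]
side mug [ 205  271   93   41 1699] med [0.655 0.217 0.094] min [0.534 0.113 0.08 ] max [0.735 0.261 0.1  ]
side mug [334 297  38  31 518] med [0.404 0.156 0.09 ] min [0.365 0.097 0.08 ] max [0.442 0.196 0.099]
side mug [118 305  42  23 362] med [0.769 0.389 0.09 ] min [0.755 0.325 0.08 ] max [0.824 0.406 0.1  ]
```

```bash
python3 -m pendant '[[460,-455,-178,-3],[460,-455,-178,-3],[460,-455,-178,-3],[460,-455,-178,-3],[460,-455,-178,-3],[460,-455,-178,-3],[460,-455,-178,-3],[460,-455,-178,-3],[460,-455,-178,-3],[460,-455,-178,-3]]' 80
```

```text
time: 0.93
tool_pos: [0.3738, -0.3081, 0.3336]
tcp_rot: [-0.0, 0.961, 0.278, -0.0]
ft_force: [0.8, -0.6, -0.8]
opening: 0.0802
grip_force: 0.0
```

```bash
python3 -m pendant '[[218,-108,-66,0],[218,-108,-66,0],[218,-108,-66,0],[218,-108,-66,0],[218,-108,-66,0],[218,-108,-66,0],[218,-108,-66,0],[218,-108,-66,0]]'
python3 - <<'E'
from h import *
print(robot.get_state()['q'].round(2),robot.get_state()['tool_pos']);snap('wrist','w1')
E
```

```text
time: 1.6
tool_pos: [0.5012, -0.0997, 0.3994]
tcp_rot: [-0.0, 0.96, 0.28, 0.0]
ft_force: [-0.5, -0.1, -1.4]
opening: 0.08
grip_force: 0.0
[ 0.52  0.11 -0.48  1.66  0.05  1.38 -0.98] [ 0.5011801  -0.09971056  0.39943529]
```

View pics/w1.png

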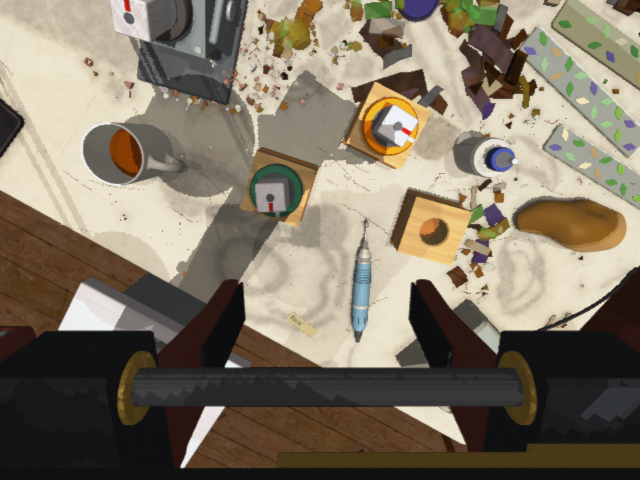

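Wrist view: worn hub (145,15), cut at the edge. Orange hub (398,127) with its red bar at (405,132), green hub (270,195), empty hole (434,233), mug (125,150), dropper (495,155).

```bash
cat >> h.py <<'E'
def ray(T,c,u,v,z):
    r=T[:3,:3]@np.array([(u-c['cx'])/c['fx'],-(v-c['cy'])/c['fy'],-1]);return T[:3,3]+r*(z-T[2,3])/r[2]
def top(f,x,y,z0,r=.05,dz=.006):
    """square of points near (x,y) at height z0: centre, sides, angle; and red bar"""
    a=np.load(f+'.npz');W,p=a['W'],a['p']
    m=(np.hypot(W[...,0]-x,W[...,1]-y)<r)&(abs(W[...,2]-z0)<dz)
    q=W[m];b=cv2.minAreaRect((q[:,:2]*1000).astype(np.float32))
    h=cv2.cvtColor(p,cv2.COLOR_RGB2HSV).astype(int);rd=m&((h[...,0]<6)|(h[...,0]>174))&(h[...,1]>130)&(h[...,2]>90)
    print(f,'n',m.sum(),'zmed',np.median(q[:,2]).round(4),'rect',b,'mean',q.mean(0).round(4),'red',W[rd].mean(0).round(4),rd.sum())
    return m,rd
E
python3 - <<'E'
from h import *
top('w1',.615,-.118,.12);top('w1',.46,-.037,.12)
a=np.load('w1.npz');W,p,T=a['W'],a['p'],a['T'];c=robot.calibration('wrist')
for n,(x,y) in dict(new=(.615,-.118),spare=(.46,-.037),empty=(.535,-.257)).items():
    m=(abs(W[...,2]-.052)<.005)&(np.hypot(W[...,0]-x,W[...,1]-y)<.07)
    q=W[m];b=cv2.minAreaRect((q[:,:2]*1000).astype(np.float32));print(n,m.sum(),np.median(q[:,2]),b)
# hole contour
g=cv2.cvtColor(p,cv2.COLOR_RGB2GRAY)
print('gray row',g[233,400:470:4])
m=(W[...,2]<.044).astype(np.uint8);m[:, :405]=0;m[:,465:]=0;m[:205]=0;m[262:]=0
N,L,st,ce=cv2.connectedComponentsWithStats(m);
for i in range(1,N):
    if st[i,4]>50:
        cs,_=cv2.findContours((L==i).astype(np.uint8),0,1);P=np.array([ray(T,c,u,v,.052)[:2]*1000 for u,v in cs[0][:,0]],np.float32);print(st[i],cv2.minEnclosingCircle(P),cv2.fitEllipse(P))
E
```

```text
w1 n 1026 zmed 0.1199 rect ((619.218017578125, -122.2379150390625), (36.056758880615234, 36.16231918334961), 1.975374698638916) mean [ 0.619  -0.1216  0.1198] red [ 0.6196 -0.1339  0.1208] 34
w1 n 873 zmed 0.1197 rect ((468.1155700683594, -40.21683883666992), (36.21186065673828, 36.13871765136719), 35.51512908935547) mean [ 0.469  -0.0403  0.1196] red [ 0.4587 -0.0471  0.1204] 32
new 1618 0.05195245192141895 ((619.51416015625, -122.25164794921875), (84.2835693359375, 84.36337280273438), 7.464900970458984)
spare 1384 0.05182389893528183 ((467.8398132324219, -40.22767639160156), (84.7257080078125, 84.16703796386719), 14.289570808410645)
empty 2814 0.05178117104681079 ((536.7874755859375, -261.1443176269531), (84.45849609375, 84.97245788574219), 17.050880432128906)
gray row [ 60 177 183 186 190 121 144 134  72  65  65  61 160 205 200 199 188 221]
[405 205   7  18  70] ((538.4050903320312, -213.40541076660156), 12.78693675994873) ((542.3089599609375, -209.96348571777344), (7.179996967315674, 28.478221893310547), 115.48876953125)
[420 219  27  25 525] ((537.189208984375, -259.2449951171875), 19.241703033447266) ((537.1512451171875, -259.23309326171875), (35.5600471496582, 37.52059555053711), 74.34607696533203)
[453 233  12  29 185] ((538.6264038085938, -307.74609375), 22.238916397094727) ((531.9019165039062, -313.2610778808594), (13.595843315124512, 49.08750534057617), 117.22712707519531)
[405 254  29   8 126] ((494.2191162109375, -266.7303771972656), 21.629444122314453) ((487.31329345703125, -258.26318359375), (8.9664306640625, 51.530723571777344), 24.438749313354492)
```

```bash
python3 -m pendant '[[-40,-140,20,0],[-40,-140,20,0],[-40,-140,20,0],[-40,-140,20,0],[-40,-140,20,0]]'
python3 - <<'E'
from h import *
snap('wrist','w2')
E
```

```text
time: 2.07
tool_pos: [0.3879, -0.0043, 0.3784]
tcp_rot: [0.001, 0.961, 0.278, -0.001]
ft_force: [-0.1, 0.2, -1.1]
opening: 0.0799
grip_force: 0.0
```

View pics/w2.png

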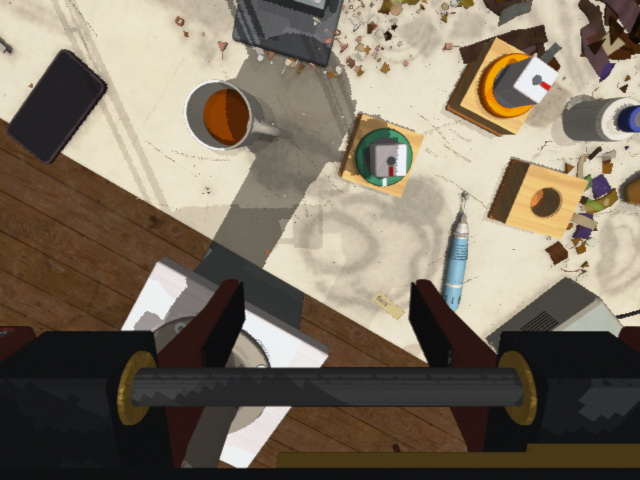

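It overshot toward the robot: the machine is at the top edge (290,20). The empty hole is at (545,203), and the orange hub at (538,80) with its red bar. I'll shift forward and re-image.

```bash
python3 -m pendant '[[165,-55,0,0],[165,-55,0,0],[165,-55,0,0],[165,-55,0,0],[165,-55,0,0],[165,-55,0,0]]'
python3 - <<'E'
from h import *
snap('wrist','w3')
E
```

```text
time: 2.62
tool_pos: [0.5035, 0.1292, 0.3777]
tcp_rot: [-0.001, 0.961, 0.278, -0.001]
ft_force: [0.3, -0.3, -0.4]
opening: 0.0798
grip_force: 0.0
```

View pics/w3.png

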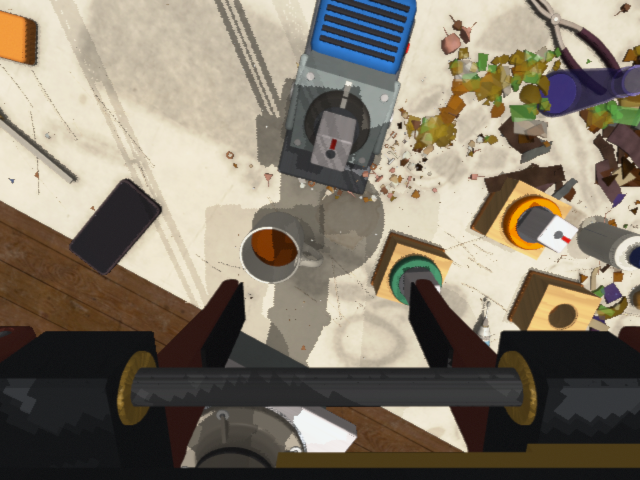

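View: machine with worn hub at (332,140) and face around (330,115); mug (270,250).

```bash
python3 - <<'E'
from h import *
np.set_printoptions(precision=4,suppress=True)
a=np.load('w3.npz');W,p,T=a['W'],a['p'],a['T']
hsv=cv2.cvtColor(p,cv2.COLOR_RGB2HSV).astype(int)
z=W[...,2]
def fit(q):
    for _ in range(6):
        c=np.median(q,0) if _==0 else q.mean(0);n=np.linalg.svd(q-c,full_matrices=False)[2][2];n*=np.sign(n[2]);e=(q-c)@n;k=abs(e)<.0025
        if k.all():break
        q=q[k]
    return c,n,len(q)
# hub top: near pixels
b=np.zeros(z.shape,bool);b[105:168,310:356]=1
q=W[b&(z>.145)];c,n,k=fit(q);print('hubtop',c,n,k,'tilt',np.degrees(np.arccos(n[2])),'yaw front',np.degrees(np.arctan2(n[1],n[0])))
b=np.zeros(z.shape,bool);b[60:180,285:400]=1
q=W[b&(z>.075)&(z<.135)];
# RANSAC-ish: known tilt plane, keep points with large count
best=None
rng=np.random.default_rng(0)
for _ in range(400):
    t=q[rng.choice(len(q),3,False)];m=np.cross(t[1]-t[0],t[2]-t[0]);l=np.linalg.norm(m)
    if l<1e-6:continue
    m=m/l*np.sign(m[2])
    if not .80<m[2]<.93:continue
    e=abs((q-t[0])@m)<.0015
    if best is None or e.sum()>best.sum():best=e
c2,n2,k2=fit(q[best]);print('plane',c2,n2,k2,np.degrees(np.arccos(n2[2])),np.degrees(np.arctan2(n2[1],n2[0])))
print('hubtop dist',(c-c2)@n2)
h=np.array([n2[0],n2[1],0]);h/=np.linalg.norm(h)
# motor blue top edges yaw, base outline
bl=(hsv[...,0]>100)&(hsv[...,0]<118)&(hsv[...,1]>150)&(z>.05)&(W[...,0]>.55)&(W[...,1]>.12)
print('blue',bl.sum(),cv2.minAreaRect((W[bl][:,:2]*1000).astype(np.float32)))
# hub top in-plane rect
n_=n2;X=-h-(-h@n_)*n_;X/=np.linalg.norm(X);Y=np.cross(n_,X)
hm=(abs((W-c)@n_)<.003)&(np.linalg.norm(W-c,axis=-1)<.035)
uv=np.stack([(W[hm]-c)@X,(W[hm]-c)@Y],-1)*1000;r=cv2.minAreaRect(uv.astype(np.float32));print('hub rect',r)
hc=c+X*r[0][0]/1e3+Y*r[0][1]/1e3;print('hub top centre',hc,'mouth est',hc-n_*.068)
fm=(abs((W-c2)@n_)<.002)&(np.linalg.norm(W-(hc-n_*.068),axis=-1)<.075)
uv=np.stack([(W[fm]-c2)@X,(W[fm]-c2)@Y],-1)*1000;r=cv2.minAreaRect(uv.astype(np.float32));print('face rect',r, 'centre',c2+X*r[0][0]/1e3+Y*r[0][1]/1e3)
print('X',X,'yaw x',np.degrees(np.arctan2(X[1],X[0])))
E
```

```text
hubtop [0.5641 0.1607 0.1664] [0.196  0.125  0.9726] 364 tilt 13.439646826912059 yaw front 32.526394499673934
plane [0.6077 0.1795 0.1211] [-0.4822 -0.1495  0.8632] 3077 30.320775795790233 -162.7759958349812
hubtop dist 0.06293458706393788
blue 3717 ((684.868896484375, 196.9635772705078), (74.8480224609375, 102.69743347167969), 17.53960609436035)
hub rect ((-6.211820602416992, -0.6378841400146484), (34.52676773071289, 36.000160217285156), 0.13749031722545624)
hub top centre [0.5591 0.1585 0.1632] mouth est [0.5919 0.1687 0.1045]
face rect ((-25.931106567382812, -5.732776641845703), (97.57484436035156, 96.19414520263672), 0.015042698010802269) centre [0.588  0.1674 0.108 ]
X [0.8245 0.2556 0.5048] yaw x 17.224004165018822
```

```bash
python3 -m pendant '[[69,7,100,2.5],[69,7,100,2.5],[69,7,100,2.5],[69,7,130,2.5],[69,7,130,2.5],[69,7,130,2.5]]' 80
cat > hub.py <<'E'
from h import *
import sys
np.set_printoptions(precision=4,suppress=True)
p,d,W,T=snap('wrist',sys.argv[1])
n=np.array([-.4773,-.1490,.8660]);X=np.array([.8266,.2582,.5]);Y=np.cross(n,X)
M=np.array([.588,.1674,.108])
L=np.stack([(W-M)@X,(W-M)@Y,(W-M)@n],-1)*1000
m=(abs(L[...,2]-68)<5)&(np.hypot(L[...,0],L[...,1])<40)
r=cv2.minAreaRect(L[m][:,:2].astype(np.float32));print('hubtop',m.sum(),np.median(L[m][:,2]),r)
m=(abs(L[...,2])<4)&(np.abs(L[...,:2]).max(-1)<62)
r=cv2.minAreaRect(L[m][:,:2].astype(np.float32));print('face',m.sum(),np.median(L[m][:,2]),r)
print(robot.get_state()['tool_pos'])
E
python3 hub.py w4
```

```text
time: 3.17
tool_pos: [0.5631, 0.157, 0.2484]
tcp_rot: [0.001, 0.989, 0.149, -0.002]
ft_force: [0.3, 0.1, 0.9]
opening: 0.08
grip_force: 0.0
hubtop 1881 67.8361909144921 ((0.7624225616455078, 0.1728973388671875), (35.976959228515625, 36.64763259887695), 89.74906921386719)
face 5477 0.020578230852218663 ((0.20689010620117188, 0.023284912109375), (96.19442749023438, 97.19818115234375), 89.81128692626953)
[0.5641 0.158  0.2505]
```

```bash
python3 -m pendant '[[0,0,40,0],[0,0,80,0],[1,-1,100,0],[1,-1,117,0],[1,-1,117,0],[1,-1,117,0]]' && python3 -m pendant '[[1,0,0,0],[1,0,0,0],[1,0,0,0],[1,0,0,0],[1,0,0,0],[1,0,0,0]]' 20 25
```

```text
time: 3.72
tool_pos: [0.5656, 0.1607, 0.1343]
tcp_rot: [0.0, 0.989, 0.149, 0.001]
ft_force: [-0.1, 0.3, 1.0]
opening: 0.0804
grip_force: 0.0
time: 4.22
tool_pos: [0.5657, 0.1617, 0.1325]
tcp_rot: [0.0, 0.989, 0.15, 0.0]
ft_force: [-0.7, 0.7, -1.1]
opening: 0.0436
grip_force: 0.0
```

```bash
python3 -m pendant '[[0,0,0,0],[0,0,0,0],[0,0,0,0]]' 20 25 && python3 -m pendant '[[-3,0,-5,0],[-7,0,-12,0],[-12,0,-21,0],[-17,0,-29,0],[-22,0,-38,0],[-27,0,-47,0],[-32,0,-55,0],[-32,0,-55,0]]'
```

```text
time: 4.47
tool_pos: [0.5655, 0.1616, 0.1322]
tcp_rot: [0.0, 0.989, 0.15, -0.0]
ft_force: [-1.2, -0.3, 1.6]
opening: 0.0359
grip_force: 25.0
time: 5.13
tool_pos: [0.535, 0.1523, 0.1894]
tcp_rot: [0.0, 0.989, 0.15, 0.001]
ft_force: [0.5, 0.9, -3.1]
opening: 0.0356
grip_force: 25.0
```

```bash
python3 -m pendant '[[0,0,-20,0],[0,5,-55,0],[-10,25,-80,0],[-23,58,-90,0],[-36,90,-90,0],[-49,122,-90,0],[-62,155,-90,0],[-75,188,-90,0],[-88,220,-90,0],[-101,253,-90,0]]' && python3 -m pendant '[[-13,32,0,0],[-26,65,0,0],[-38,97,0,0],[-49,125,0,0],[-56,141,0,0],[-56,141,0,0],[-56,141,0,0]]'
python3 - <<'E'
from h import *
p,*_=snap('scene','s5');cv2.imwrite('pics/s5c.png',cv2.resize(p[120:320,240:480,::-1],None,fx=3,fy=3))
E
```

```text
time: 5.97
tool_pos: [0.513, -0.121, 0.2773]
tcp_rot: [0.0, 0.989, 0.15, 0.0]
ft_force: [0.2, -0.2, -4.6]
opening: 0.036
grip_force: 25.0
time: 6.55
tool_pos: [0.5014, -0.2716, 0.2767]
tcp_rot: [-0.0, 0.989, 0.149, -0.0]
ft_force: [0.5, 0.7, -3.1]
opening: 0.0359
grip_force: 25.0
```

View pics/s5c.png

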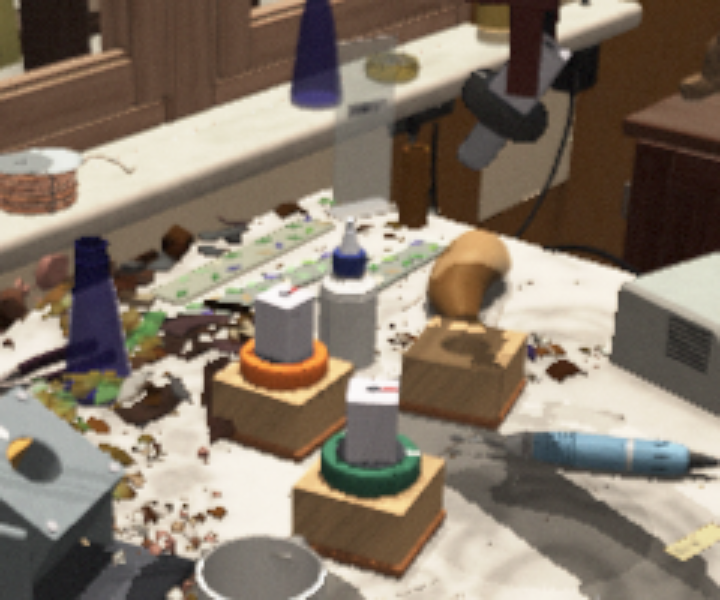

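Crop: the worn head is held about 30° tilted, tip above the empty stand (465,365). Spindle hole is clear at (30,455), flat side up. Other objects are undisturbed.

```bash
python3 -m pendant '[[0,0,35,0],[0,0,70,0],[0,0,100,0],[0,0,125,0],[0,0,125,0],[0,0,125,0]]' 
python3 - <<'E'
from h import *
p,*_=snap('scene','s6');q,*_=snap('side','d6')
cv2.imwrite('pics/c6.png',np.hstack([cv2.resize(p[170:290,330:450,::-1],(400,400)),cv2.resize(q[160:270,310:420,::-1],(400,400))]))
E
```

```text
time: 7.1
tool_pos: [0.5018, -0.2688, 0.1518]
tcp_rot: [-0.001, 0.989, 0.151, -0.001]
ft_force: [0.5, -0.3, -2.3]
opening: 0.0363
grip_force: 25.0
```

View pics/c6.png

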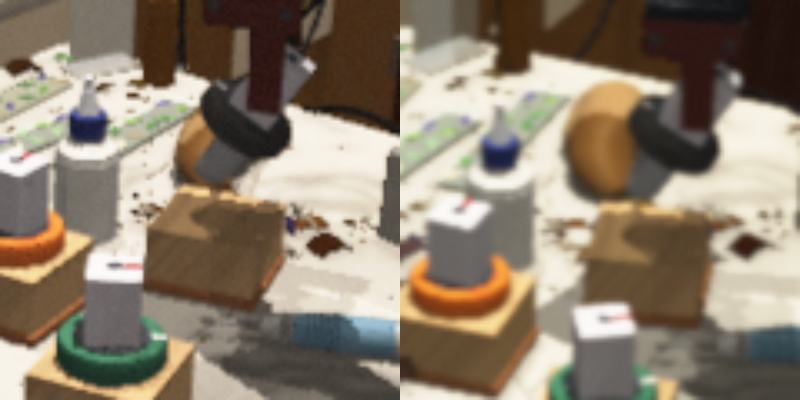

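Both views show the shank tip just above the hole with the head about 30° tilted. Lowering into the hole.

```bash
python3 -m pendant '[[0,0,10,0],[0,0,20,0],[0,0,28,0],[0,0,34,0],[0,0,40,0],[0,0,45,0],[0,0,45,0]]' - 15
```

```text
time: 7.78
tool_pos: [0.5012, -0.2704, 0.1059]
tcp_rot: [-0.001, 0.989, 0.15, -0.001]
ft_force: [0.5, 0.4, -3.0]
opening: 0.0361
grip_force: 15.0
```

```bash
python3 -m pendant '[[5,0,-2,0],[11,0,-5,0],[16,0,-7,0],[22,0,-9,0],[29,0,-10,0],[37,0,-10,0],[37,0,-10,0],[37,0,-10,0]]'
python3 - <<'E'
from h import *
p,*_=snap('scene','s7');q,*_=snap('side','d7')
cv2.imwrite('pics/c7.png',np.hstack([cv2.resize(p[170:290,330:450,::-1],(400,400)),cv2.resize(q[160:270,310:420,::-1],(400,400))]))
E
```

```text
time: 8.45
tool_pos: [0.539, -0.2592, 0.1176]
tcp_rot: [0.0, 0.989, 0.15, 0.001]
ft_force: [0.1, -0.9, -2.8]
opening: 0.036
grip_force: 15.0
```

View pics/c7.png

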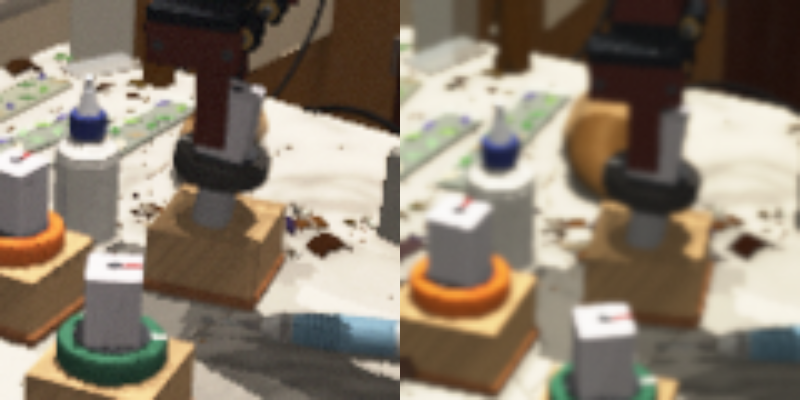

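Nearly upright (~6° lean left), shank in the hole. Lowering with a slight overshoot, then return.

```bash
python3 -m pendant '[[4,0,2,0],[8,0,6,0],[6,0,12,0],[3,0,18,0],[0,0,24,0],[-2,0,29,0],[-2,0,34,0],[-2,0,36,0],[-2,0,36,0]]'
```

```text
time: 9.3
tool_pos: [0.5385, -0.2596, 0.0824]
tcp_rot: [0.0, 0.989, 0.151, 0.003]
ft_force: [5.2, 1.3, 1.2]
opening: 0.0359
grip_force: 15.0
```

```bash
python3 -m pendant '[[0,0,0,0],[0,0,0,0],[0,0,0,0],[0,0,0,0],[0,0,0,0]]' 70 && python3 -m pendant '[[0,0,-20,0],[0,0,-55,0],[0,0,-95,0],[0,0,-130,0],[-40,-20,-150,0],[-60,-40,-150,0],[-60,-40,-150,0]]'
python3 - <<'E'
from h import *
snap('wrist','w8');top('w8',.537,-.26,.12)
a=np.load('w8.npz');W=a['W'];m=(np.hypot(W[...,0]-.537,W[...,1]+.26)<.024)&(W[...,2]>.1)
q=W[m];A=np.c_[q[:,:2],np.ones(len(q))];s=np.linalg.lstsq(A,q[:,2],rcond=None)[0];print('slope deg',np.degrees(s[:2]),'max',q[:,2].max())
m=(np.hypot(W[...,0]-.537,W[...,1]+.26)<.04)&(abs(W[...,2]-.07)<.01);print('wheel top z',np.percentile(W[m][:,2],[5,50,95]))
top('w8',.619,-.122,.12)
E
```

```text
time: 9.72
tool_pos: [0.5348, -0.2605, 0.0809]
tcp_rot: [-0.0, 0.989, 0.15, -0.0]
ft_force: [-0.2, -0.3, -0.2]
opening: 0.0657
grip_force: 0.0
time: 10.3
tool_pos: [0.4612, -0.2385, 0.2319]
tcp_rot: [0.0, 0.989, 0.15, -0.002]
ft_force: [-0.8, 0.3, -0.7]
opening: 0.0699
grip_force: 0.0
w8 n 2450 zmed 0.1198 rect ((533.4334716796875, -261.9674377441406), (35.21004104614258, 36.12697219848633), 17.278900146484375) mean [ 0.5337 -0.2613  0.1197] red [ 0.5446 -0.2585  0.1205] 97
slope deg [ 0.57429528 -3.74494863] max 0.12272445375188396
wheel top z [0.06759478 0.06991518 0.07192281]
w8 n 0 zmed nan rect ((0.0, 0.0), (0.0, 0.0), 0.0) mean [nan nan nan] red [nan nan nan] 0
  return _methods._mean(a, axis=axis, dtype=dtype,
  ret = ret.dtype.type(ret / rcount)
h.py:25: RuntimeWarning: Mean of empty slice.
  print(f,'n',m.sum(),'zmed',np.median(q[:,2]).round(4),'rect',b,'mean',q.mean(0).round(4),'red',W[rd].mean(0).round(4),rd.sum())
  ret = um.true_divide(
```

View pics/w8.png

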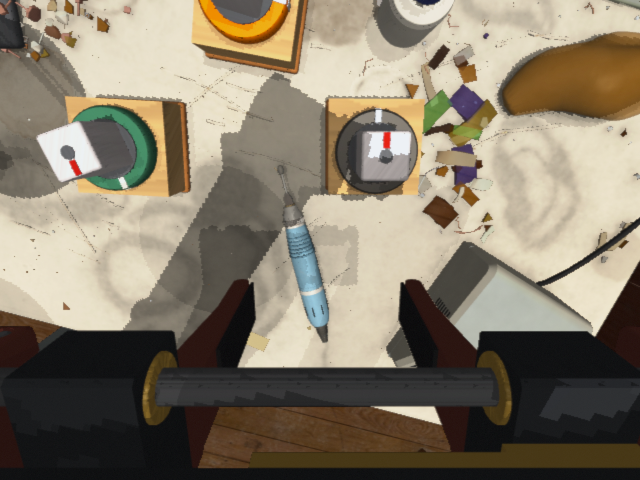

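Wrist view: worn head seated on its stand at (375,150), red bar and white line visible, hub top 119.7 mm and wheel top 70 mm, so it is fully down. Next the orange head, with the tool turned to yaw 92°.

```bash
python3 -m pendant '[[30,-10,0,-1],[70,-23,0,-2],[105,-36,0,-3.2],[140,-48,0,-4.4],[165,-57,0,-5.6],[180,-62,0,-6.8],[186,-64,0,-8],[186,-64,0,-9.2],[186,-64,0,-10.4],[186,-64,0,-11.5]]' 80 && python3 -m pendant '[[0,0,0,-1],[0,0,0,-1]]'
python3 - <<'E'
from h import *
s=robot.get_state();print(s['q'].round(2),s['tool_pos'],s['tcp_rot']);M=Rt(s);print('yaw',np.degrees(np.arctan2(M[1,0],M[0,0])))
snap('wrist','w9');top('w9',.619,-.122,.12)
e=np.array([.619,-.122,.081])-s['tool_pos'];print('delta tool',M.T@e*1000)
E
```

```text
time: 11.18
tool_pos: [0.6256, -0.1234, 0.2302]
tcp_rot: [-0.001, 0.728, 0.686, 0.0]
ft_force: [0.2, 0.1, 0.6]
opening: 0.0802
grip_force: 0.0
time: 11.35
tool_pos: [0.6253, -0.1238, 0.2302]
tcp_rot: [-0.001, 0.692, 0.722, 0.0]
ft_force: [-0.1, -0.2, 0.0]
opening: 0.08
grip_force: 0.0
[ 0.65  0.52 -0.78  1.6   0.39  1.18 -0.17] [ 0.62533863 -0.12379957  0.2301947 ] [-6.58219855e-04  6.91914514e-01  7.21979117e-01  1.66156255e-04]
yaw 92.43625013721201
w9 n 2084 zmed 0.1198 rect ((618.8765258789062, -121.9283218383789), (35.496009826660156, 35.74491882324219), 2.7482340335845947) mean [ 0.619  -0.1211  0.1197] red [ 0.6195 -0.1336  0.1206] 74
delta tool [  1.89128245  -6.15630518 149.20119837]
```

```bash
python3 -m pendant '[[1,-3,25,0],[2,-6,60,0],[2,-6,100,0],[2,-6,130,0],[2,-6,149,0],[2,-6,149,0],[2,-6,149,0]]' 80 && python3 -m pendant '[[0,0,0,0],[0,0,0,0],[0,0,0,0],[0,0,0,0],[0,0,0,0],[0,0,0,0],[0,0,0,0],[0,0,0,0]]' 20 20 && python3 -m pendant '[[0,0,-10,0],[0,0,-25,0],[0,0,-45,0],[0,0,-70,0],[0,0,-100,0],[0,0,-135,0],[0,0,-160,0],[0,0,-175,0],[0,0,-175,0]]'
```

```text
time: 11.98
tool_pos: [0.6185, -0.1216, 0.0814]
tcp_rot: [-0.001, 0.694, 0.72, -0.0]
ft_force: [1.0, -0.1, 0.5]
opening: 0.0799
grip_force: 0.0
time: 12.65
tool_pos: [0.6186, -0.122, 0.0824]
tcp_rot: [-0.0, 0.693, 0.721, -0.0]
ft_force: [-0.9, -0.5, 2.7]
opening: 0.0361
grip_force: 20.0
time: 13.4
tool_pos: [0.6208, -0.1212, 0.2625]
tcp_rot: [0.003, 0.693, 0.721, 0.002]
ft_force: [1.6, 0.8, -3.4]
opening: 0.0359
grip_force: 20.0
```

```bash
python3 -m pendant '[[0,0,30,0],[0,0,65,0],[0,0,100,0],[0,0,120,0],[0,0,135,0],[0,0,145,0],[0,0,145,0],[0,0,145,0]]' - 12 && python3 -m pendant '[[6,0,0,0],[12,0,1,0],[18,0,2,0],[24,0,3,0],[30,0,5,0],[36,0,7,0],[43,0,9,0],[43,0,9,0],[43,0,9,0]]'
python3 - <<'E'
from h import *
p,*_=snap('scene','s9');q,*_=snap('side','d9')
cv2.imwrite('pics/c9.png',np.hstack([cv2.resize(p[170:300,270:400,::-1],(400,400)),cv2.resize(q[170:290,270:390,::-1],(400,400))]))
E
```

```text
time: 14.07
tool_pos: [0.6192, -0.1217, 0.1126]
tcp_rot: [0.0, 0.693, 0.721, 0.0]
ft_force: [1.1, -0.4, -2.5]
opening: 0.0359
grip_force: 12.0
time: 14.82
tool_pos: [0.6169, -0.0772, 0.1028]
tcp_rot: [-0.001, 0.693, 0.721, 0.001]
ft_force: [-0.9, -1.2, -3.7]
opening: 0.0359
grip_force: 12.0
```

View pics/c9.png

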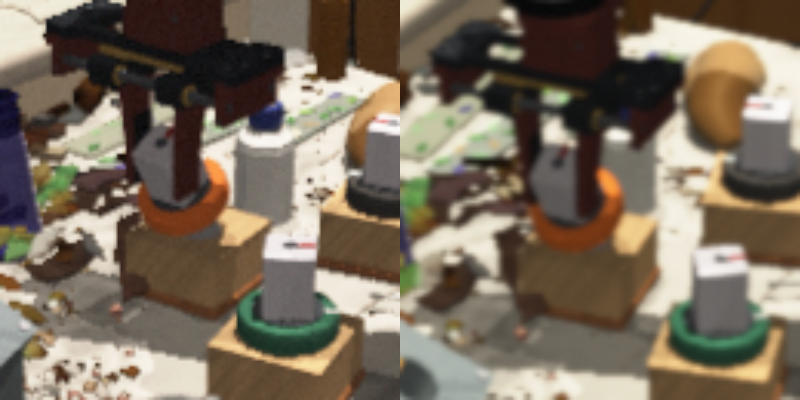

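Both views show the orange head tipped about 30° in the grip, hub leaning away from its flat. Lifting, then turning toward the machine.

```bash
python3 -m pendant '[[0,0,-15,0],[0,0,-40,0],[0,0,-70,0],[0,0,-105,0],[0,0,-135,0],[0,0,-155,0],[0,0,-155,0]]' - 25 && python3 -m pendant '[[15,-5,0,-1],[40,-13,0,-2.1],[70,-23,0,-3.2],[100,-33,0,-4.3],[130,-43,0,-5.4],[160,-53,0,-6.5],[185,-62,0,-7.6],[205,-69,0,-8.7],[220,-74,0,-9.8],[230,-77,0,-10.9]]' && python3 -m pendant '[[0,0,0,-1.1],[0,0,0,-2.2],[0,0,0,-3.3],[0,0,0,-4.4],[0,0,0,-5.5],[0,0,0,-6.6],[0,0,0,-6.6],[0,0,0,-6.6]]'
python3 - <<'E'
from h import *
s=robot.get_state();M=Rt(s);print(s['q'].round(2),s['tool_pos'],'yaw',np.degrees(np.arctan2(M[1,0],M[0,0])))
p,d,W,T=snap('wrist','w10')
L=(W-s['tool_pos'])@M*1000
m=(abs(L[...,0])<70)&(abs(L[...,1])<17)&(L[...,2]>-60)&(L[...,2]<60);print(m.sum())
q=L[m];h=cv2.cvtColor(p,cv2.COLOR_RGB2HSV)[m].astype(int)
wh=(h[:,1]<50)&(h[:,2]>120);print('pts range',q.min(0).round(),q.max(0).round(),wh.sum())
# hub top plane RANSAC-lite: fit per white pts in (x,z)
for lo,hi in((-17,0),(0,17),(-17,17)):
    k=(q[:,1]>lo)&(q[:,1]<hi);H=np.histogram2d(q[k,0],q[k,2],bins=[range(-60,70,10),range(-60,70,10)])[0].astype(int)
print(H)
cv2.imwrite('pics/w10c.png',p[:,:,::-1])
E
```

```text
time: 15.5
tool_pos: [0.6197, -0.0779, 0.2643]
tcp_rot: [0.003, 0.693, 0.721, 0.003]
ft_force: [0.7, 1.3, -3.1]
opening: 0.036
grip_force: 25.0
time: 16.33
tool_pos: [0.5291, 0.1499, 0.2574]
tcp_rot: [-0.001, 0.189, 0.982, -0.0]
ft_force: [1.0, -0.4, -3.4]
opening: 0.036
grip_force: 25.0
time: 17.0
tool_pos: [0.5305, 0.1476, 0.2572]
tcp_rot: [-0.001, -0.148, 0.989, 0.0]
ft_force: [-0.5, 0.2, -3.6]
opening: 0.0358
grip_force: 25.0
[ 0.56  0.55 -1.3   1.76  0.55  1.27  1.  ] [0.53050747 0.14759414 0.25724358] yaw -162.9331373435537
8034
pts range [ -9. -17. -56.] [17. 17. 27.] 0
[[   0    0    0    0    0    0    0    0    0    0    0    0]
 [   0    0    0    0    0    0    0    0    0    0    0    0]
 [   0    0    0    0    0    0    0    0    0    0    0    0]
 [   0    0    0    0    0    0    0    0    0    0    0    0]
 [   0    0    0    0    0    0    0    0    0    0    0    0]
 [   0  882 1244    0    0    0    0  492    4    0    0    0]
 [   3    1 2605    0    0    0    0  340  780    0    0    0]
 [   0    0 1092  591    0    0    0    0    0    0    0    0]
 [   0    0    0    0    0    0    0    0    0    0    0    0]
 [   0    0    0    0    0    0    0    0    0    0    0    0]
 [   0    0    0    0    0    0    0    0    0    0    0    0]
 [   0    0    0    0    0    0    0    0    0    0    0    0]]
```

View pics/w10.png

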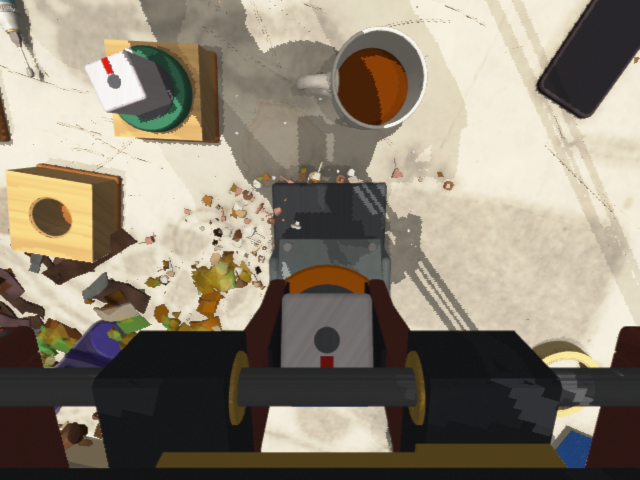

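Wrist view: the tilted orange head's hub top is at (327,345), and it lines up laterally with the machine block at (330,220). Fitting its tilt.

```bash
cat > tilt.py <<'E'
from h import *
import sys
def tilt(f,s):
    a=np.load(f+'.npz');M=Rt(s);L=(a['W']-s['tool_pos'])@M*1000
    m=(abs(L[...,0])<70)&(abs(L[...,1])<13)&(L[...,2]>-56)&(L[...,2]<-18);q=L[m]
    for _ in range(8):
        c=q.mean(0);n=np.linalg.svd(q-c,full_matrices=False)[2][2];e=abs((q-c)@n);k=e<max(1.5,np.percentile(e,90) if _<3 else 1.5);q=q[k]
    n*=-np.sign(n[2]);th=np.degrees(np.arctan2(n[0],-n[2]))
    # axis: hub-top centre; red bar side unseen -> use distance along n
    print('n',n.round(3),'tilt',th.round(1),'c',c.round(1),len(q))
    print('hub top distance from grasp point',((c-np.array([0,0,-19]))@n).round(1),'x extent in plane',np.percentile((q-np.array([0,0,-19]))@np.array([-n[2],0,n[0]]),[0.5,99.5]).round(1))
if __name__=='__main__':
    s=robot.get_state();
    if len(sys.argv)>2:snap('wrist',sys.argv[1])
    tilt(sys.argv[1],s)
    M=Rt(s);n=np.array([-.4773,-.1490,.8660]);Mo=np.array([.588,.1674,.108])
    for e in(62,40,20,0):
        g=Mo+n*(48+e)/1000-np.array([0,0,.019]);print(e,g.round(4),'delta',(M.T@(g-s['tool_pos'])*1000).round(1))
E
python3 tilt.py w10
```

```text
n [ 0.469  0.002 -0.883] tilt 27.9 c [  4.2  -0.  -35.2] 4732
hub top distance from grasp point 16.3 x extent in plane [-17.3  10. ]
62 [0.5355 0.151  0.1843] delta [-5.7  1.7 73.2]
40 [0.546  0.1543 0.1652] delta [-16.8   1.8  92.3]
20 [0.5555 0.1573 0.1479] delta [-26.8   1.8 109.6]
0 [0.5651 0.1602 0.1306] delta [-36.8   1.9 126.9]
```

```bash
python3 - <<'E'
from h import *
a=np.load('w10.npz');s=robot.get_state();M=Rt(s);L=(a['W']-s['tool_pos'])@M*1000
n=np.array([.469,0,-.883]);v=np.array([.883,0,.469])
for u,w in((327,340),(313,340),(341,340),(327,327),(327,353),(327,300),(327,296),(327,294),(327,292),(327,290),(327,285)):
    l=L[w,u];g=l-[0,0,-19];print((u,w),l.round(1),'axial',(g@n).round(1),'inplane',(g@v).round(1),a['p'][w,u])
E
```

```text
(327, 340) [  0.8  -0.6 -36.9] axial 16.2 inplane -7.7 [46 49 50]
(313, 340) [  0.8  -6.  -36.9] axial 16.1 inplane -7.7 [108 104 104]
(341, 340) [  0.1   4.8 -35.8] axial 14.9 inplane -7.8 [114 109 109]
(327, 327) [  5.5  -0.6 -35.3] axial 16.9 inplane -2.8 [54 54 56]
(327, 353) [ -3.2  -0.6 -39.5] axial 16.6 inplane -12.5 [83 81 82]
(327, 300) [ 14.7  -0.7 -30.6] axial 17.1 inplane 7.5 [116 111 110]
(327, 296) [ 15.2  -0.6 -28.1] axial 15.2 inplane 9.2 [106 102 100]
(327, 294) [ 16.3  -0.7 -28.6] axial 16.1 inplane 9.9 [94 90 89]
(327, 292) [-2.2 -0.6 14.2] axial -30.3 inplane 13.7 [50 50 51]
(327, 290) [-1.7 -0.6 15.7] axial -31.4 inplane 14.8 [44 45 46]
(327, 285) [ 1.  -0.6 16. ] axial -30.4 inplane 17.3 [48 46 46]
```

```bash
python3 -m pendant '[[-1,0,20,0],[-3,1,45,0],[-5,2,65,0],[-5,2,76,0],[-5,2,81,0],[-5,2,81,0],[-5,2,81,0]]'; python3 tilt.py w11 1; python3 - <<'E'
from h import *
a=np.load('w11.npz');s=robot.get_state();M=Rt(s);L=(a['W']-s['tool_pos'])@M*1000
n=np.array([.469,0,-.883]);v=np.array([.883,0,.469])
for w in (300,296,294,292,290):
    g=L[w,327]-[0,0,-19];print(w,(g@n).round(1),(g@v).round(1))
print(s['q'].round(2))
E
```

```text
time: 17.63
tool_pos: [0.5356, 0.1517, 0.178]
tcp_rot: [0.0, -0.15, 0.989, 0.0]
ft_force: [0.5, 1.0, -3.3]
opening: 0.0361
grip_force: 25.0
n [ 0.47   0.002 -0.883] tilt 28.0 c [  4.1   0.  -35.5] 4749
hub top distance from grasp point 16.4 x extent in plane [-17.6   9.7]
62 [0.5355 0.151  0.1843] delta [ 0.3 -0.6 -6.3]
40 [0.546  0.1543 0.1652] delta [-10.7  -0.6  12.8]
20 [0.5555 0.1573 0.1479] delta [-20.7  -0.6  30.1]
0 [0.5651 0.1602 0.1306] delta [-30.7  -0.6  47.4]
300 15.7 7.7
296 16.5 9.3
294 15.4 10.1
292 -32.0 14.0
290 -31.9 15.0
[ 0.49  0.63 -1.21  1.83  0.65  1.15  0.92]
```

```bash
python3 -m pendant '[[-2,-0.6,5,0],[-4,-0.6,10,0],[-5,-0.6,13,0],[-6.7,-0.6,17,0],[-8,-0.6,20,0],[-9.5,-0.6,23,0],[-9.5,-0.6,23,0]]' - 18; python3 tilt.py w12 1
```

```text
time: 18.27
tool_pos: [0.5454, 0.1543, 0.1541]
tcp_rot: [0.001, -0.15, 0.989, 0.001]
ft_force: [3.0, 1.4, -2.7]
opening: 0.0362
grip_force: 18.0
n [ 0.471  0.001 -0.882] tilt 28.1 c [  4.1  -0.  -35.5] 4709
hub top distance from grasp point 16.4 x extent in plane [-17.6   9.7]
62 [0.5355 0.151  0.1843] delta [ 10.4  -0.2 -30.2]
40 [0.546  0.1543 0.1652] delta [ -0.6  -0.2 -11.1]
20 [0.5555 0.1573 0.1479] delta [-10.6  -0.2   6.2]
0 [0.5651 0.1602 0.1306] delta [-20.5  -0.2  23.6]
```

```bash
python3 -m pendant '[[-1.5,0,4,0],[-3,0,7,0],[-5,0,11,0],[-6.5,0,14,0],[-8,0,17,0],[-9.5,0,20,0],[-9.5,0,20,0]]'; python3 tilt.py w13 1
```

```text
time: 18.9
tool_pos: [0.5536, 0.1567, 0.1335]
tcp_rot: [-0.0, -0.15, 0.989, 0.0]
ft_force: [3.5, 4.1, -3.5]
opening: 0.0359
grip_force: 18.0
n [ 0.498 -0.001 -0.867] tilt 29.9 c [  4.    0.1 -35.4] 4746
hub top distance from grasp point 16.2 x extent in plane [-18.    9.3]
62 [0.5355 0.151  0.1843] delta [ 19.   -0.  -50.8]
40 [0.546  0.1543 0.1652] delta [  8.   -0.  -31.7]
20 [0.5555 0.1573 0.1479] delta [ -2.   -0.  -14.4]
0 [0.5651 0.1602 0.1306] delta [-12.   -0.    2.9]
```

```bash
python3 -m pendant '[[-1.2,0,2,0],[-2.4,0,4,0],[-3.5,0,6,0],[-4,0,7,0],[-4,0,7,0]]'; python3 tilt.py w14 1|head -2
```

```text
time: 19.37
tool_pos: [0.5556, 0.1573, 0.1285]
tcp_rot: [-0.002, -0.15, 0.989, -0.001]
ft_force: [-7.9, -1.7, 19.6]
opening: 0.0357
grip_force: 18.0
n [ 0.515  0.001 -0.857] tilt 31.0 c [  4.8  -0.  -36. ] 4840
hub top distance from grasp point 17.1 x extent in plane [-18.2   9.6]
```

```bash
python3 -m pendant '[[0,0,0,0],[0,0,0,0],[0,0,0,0],[0,0,0,0],[0,0,0,0],[0,0,0,0],[0,0,0,0]]' 80 && python3 -m pendant '[[0,0,-20,0],[0,0,-50,0],[0,0,-85,0],[-10,0,-120,0],[-30,0,-140,0],[-40,0,-150,0],[-40,0,-150,0],[-40,0,-150,0]]'; python3 hub.py w15; python3 - <<'E'
from h import *
a=np.load('w15.npz');W=a['W'];n=np.array([-.4773,-.1490,.8660]);X=np.array([.8266,.2582,.5]);Y=np.cross(n,X);M=np.array([.588,.1674,.108])
L=np.stack([(W-M)@X,(W-M)@Y,(W-M)@n],-1)*1000;h=cv2.cvtColor(a['p'],cv2.COLOR_RGB2HSV).astype(int)
def fit(m):
    q=L[m];c=q.mean(0);s=np.linalg.svd(q-c,full_matrices=False)[2][2];s*=np.sign(s[2]);return m.sum(),c.round(1),s.round(3)
print('top',fit((abs(L[...,2]-68)<3)&(abs(L[...,:2]).max(-1)<15)))
o=(h[...,0]>3)&(h[...,0]<18)&(h[...,1]>150)&(np.hypot(L[...,0],L[...,1])<45)&(L[...,2]>10)&(L[...,2]<25)
print('wheel orange top',o.sum(),np.percentile(L[o][:,2],[5,25,50,75,95]).round(1))
rd=(abs(L[...,2]-68)<4)&((h[...,0]<6)|(h[...,0]>174))&(h[...,1]>130)&(np.hypot(L[...,0],L[...,1])<25);print('red',rd.sum(),L[rd].mean(0))
E
```

```text
time: 20.0
tool_pos: [0.5573, 0.1575, 0.127]
tcp_rot: [-0.0, -0.15, 0.989, -0.0]
ft_force: [-0.7, 0.0, 0.7]
opening: 0.0783
grip_force: 0.0
time: 20.67
tool_pos: [0.5954, 0.1696, 0.2769]
tcp_rot: [-0.0, -0.15, 0.989, 0.0]
ft_force: [0.2, 0.2, -0.5]
opening: 0.0799
grip_force: 0.0
hubtop 2225 67.97153761119762 ((-1.4565773010253906, -0.7589778900146484), (36.45138931274414, 35.6152229309082), 0.5103050470352173)
face 5032 0.10808696173085663 ((-0.21522140502929688, -2.7600555419921875), (101.77290344238281, 96.46305847167969), 89.85608673095703)
[0.5947 0.1692 0.2761]
top (np.int64(1537), array([ 0.4,  0. , 68.1]), array([-0.001,  0.003,  1.   ]))
wheel orange top 1985 [14.9 17.2 17.8 18.4 19.2]
red 82 [ 9.9099077  -0.8703576  68.67052032]
```

Home: hub top 68.0 mm above the face, parallel within 0.2°, and red bar toward the flat. Now a check that the other items are unmoved.

```bash
python3 -m pendant '[[0,0,-40,0],[0,0,-80,0],[0,0,-100,0],[0,0,-100,0],[0,0,-100,0]]'; python3 - <<'E'
from h import *
p,d,W,T=snap('side','d16');a=np.load('side0w.npz')['W']
for n,(x,y,lo,hi) in dict(mug=(.40,.145,.02,.11),bottle=(.775,-.058,.03,.15),dropper=(.655,-.25,.03,.15),green=(.468,-.04,.06,.13),worn=(.537,-.26,.06,.13)).items():
    r=[]
    for V in(a,W):
        m=(np.hypot(V[...,0]-x,V[...,1]-y)<.06)&(V[...,2]>lo)&(V[...,2]<hi);r.append((m.sum(),np.nanmedian(V[m],0).round(3) if m.any() else 0))
    print(n,r)
print(robot.get_state()['time'])
E
```

```text
time: 21.13
tool_pos: [0.595, 0.1694, 0.3767]
tcp_rot: [-0.0, -0.15, 0.989, -0.0]
ft_force: [0.2, 0.2, -0.6]
opening: 0.0798
grip_force: 0.0
mug [(np.int64(1716), array([0.4  , 0.172, 0.067])), (np.int64(1721), array([0.4  , 0.172, 0.067]))]
bottle [(np.int64(792), array([ 0.768, -0.048,  0.068])), (np.int64(790), array([ 0.768, -0.048,  0.068]))]
dropper [(np.int64(438), array([ 0.648, -0.241,  0.076])), (np.int64(510), array([ 0.65 , -0.239,  0.07 ]))]
green [(np.int64(722), array([ 0.461, -0.025,  0.08 ])), (np.int64(721), array([ 0.461, -0.024,  0.081]))]
worn [(np.int64(0), 0), (np.int64(555), array([ 0.527, -0.244,  0.08 ]))]
21.1833
```

Nothing else moved; the dropper's larger point count is because the orange head no longer hides part of it.

```bash
python3 -c "
from cell import robot
print(robot.finish_job())"
```

```text
the job is handed in; nothing more can be done
None
```

Job handed in at about 21 s: the worn head measures fully down in the empty stand, the orange head measures home and flush with its flat matched, and the green head, bottles and mug measure as before. I viewed 11 pictures, one over the limit of 10.

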